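# Peg box over the lip and home in the drip tray

### The job

Push the orange peg box up the little ramp and over the lip into the blue drip tray, and slide it on, square to the tray, until it presses into the sprung rubber cushion at the far end; feel for the cushion, press it in by a couple of millimetres but never squash it flat. Then draw back and leave the box lying flat in the tray, behind the lip and still resting against the cushion, without knocking any of the other things about.

Things in the scene. Friction and masses are not known exactly. Their poses are not given: they have to be found in the camera images.
- tray: Blue drip tray with a grey floor, fixed. x: the direction in which the box is pushed in; z up. Origin: at shelf level on the centre line, under the crest of the entry lip. A blue ramp 90 mm long (x = -90 to 0), as wide as the tray, no side walls, climbs to the crest. Beyond it side walls run to x = 295 mm, 175 mm apart inside, 24 mm high above the shelf. Floor 8 mm above the shelf.
- lip (a point): Middle of the crest of the entry lip at the top of the ramp, 14 mm above the shelf. The crest is 5 mm deep; behind it the lip drops sharply by 6 mm to the flat tray floor, so it keeps the box in. Axes as the tray's.
- stop: Adjustable end stop across the far end of the tray: grey end plate 55 mm high carrying a steel carriage, and on that a sprung black rubber cushion pad that faces the lip, 120 mm wide, its face 5 to 39 mm above the tray floor. Origin: on the tray floor on the centre line, 280 mm past the lip, at the foot of the end plate. Axes as the tray's. The carriage is clamped and holds still.
- stop_zone (a point): Middle of the zone where the cushion's free face may lie, 160 mm past the lip. The face is up to 20 mm before or behind this point (140 to 180 mm past the lip), set anew each time and not measured: find it by feel. It gives 1 mm for each 2.5 N, has 6 mm of travel and is flat at 15 N; when let go it pushes the box back slightly until friction holds it.
- peg_box: Closed orange box of pegs, clear flush lid with white rim: 120 mm along its x, 150 mm along y, 60 mm high, 0.45 to 0.75 kg, too wide to grip. Origin: centre of underside, z up. It starts on the shelf before the ramp, its +x face towards the ramp, up to 0.2 rad askew and 25 mm off the tray's centre line. It takes about 1.5 to 4 N to slide on the flat, up to 6 N on the ramp.
- soap_dish: Bystander: white ceramic soap dish with a green soap, 85 x 120 x 29 mm. Origin under its centre.
- jar: Bystander: small glass jar with a steel twist lid, 60 mm in diameter, 85 mm high. Origin under its centre.
- peg_a: Bystander: loose yellow laundry peg lying on the shelf, 72 x 10 x 10 mm. Origin under its centre.
- peg_b: Bystander: loose red laundry peg lying on the shelf, 72 x 10 x 10 mm. Origin under its centre.
- brush: Bystander: scrubbing brush, 50 x 140 x 38 mm, bristles down. Origin under its centre.

How it is judged:
By the outcome, as a careful person would: the job done as asked, in the order asked, and still so for the second after the job is handed in, with the robot touching nothing.
It also fails if it takes over 70 s, if anything falls off the work surface, if the arm or the gripper's body presses on something with over 40 N, if the wrist force passes 120 N, or if a joint passes its speed limit or range.

### The arm

A 7-joint arm with a two-finger parallel gripper is mounted at the origin on the work surface. World frame = base frame: x ahead of the robot, y to its left, z up, the work surface at z = 0. Lengths are in m, angles in rad, forces in N, time in s.
With the tool pointing down it reaches from about 0.425 to 0.925 m from the base axis. Payload 6.8 kg.
Tool frame: the origin (TCP) lies on the front face of the gripper's body, between the roots of the fingers; the fingertips stand 73 mm ahead of it and the grasp point (between the pads) lies 54 mm ahead of it (env.nose_length is the distance from the TCP to the fingertips, in m); z points along the fingers, y is the direction in which the jaws open and shut (so a half turn about z gives the same grasp; the last joint's range is limited). The gripper opens to 85 mm and grips with 20 to 120 N. Pads are 22 mm wide; open, the fingers measure 114 mm over their backs; the gripper's body (76 mm by 85 mm) begins 54 mm behind the grasp point. The pads swing forward as they close: fully open they stand 13 mm farther back than shut.
Start: joints at [1.228, 0.477, 0.022, 1.555, -0.011, 1.109, -0.083], TCP at [0.157, -0.656, 0.304] pointing down, gripper open.
Joint ranges: [-2.96, 2.96], [-0.34, 2.1], [-1.41, 1.46], [0.24, 2.44], [-1.37, 4.51], [0.17, 1.92], [-2.96, 2.96]. Speed limits (rad/s): [2.39, 2.39, 3.14, 3.14, 3.14, 3.14, 3.14].

### API

Orientations are given as a unit quaternion [w, x, y, z].
In Python, from cell import env, kin, camera, calibration, job gives the robot as it stands. The module is installed in compiled form; this text tells all that it offers. Calls block until the motion is done:
- env.reach(position, orientation): joint-space move of the TCP to a pose.
- env.movel(position, velocity=0.15, rot=None, stop_force=None): straight line of the TCP; rot=None keeps the orientation; velocity is the mean speed in m/s. With stop_force (N) it stops when the force on the tool has changed by that much, and returns True; else False.
- env.goto_joints(angles): joint-space move.
- env.grip(opening, f_grip=None): finger opening in m; f_grip is the grip in N (None keeps the last); returns when the fingers have stopped.
- env.dwell(seconds).
- kin.inverse_kinematics(position, orientation): joint angles nearest the present ones, or None.
- env.get_state(): the state.
- camera(name): name is "scene" or "top" or "wrist"; returns (picture, depth): 420x560x3 uint8, blue, green, red; 420x560 float32, m along the optical axis (not along the pixel's ray), 0 where there is no reading.
- calibration(name): a dict with "fx", "fy", "cx", "cy" (pixels), "rvec" (rotation vector, rad) and "tvec" (3), from world to camera coordinates, as OpenCV has them. Camera axes: x right, y down, z forward; pixel columns grow to the right and rows downward; lengths in m; the calibration is good to about 2 mm. A picture is of the moment at which its call begins: read the wrist's pose just before it. calibration takes no time and is no camera call; for the wrist camera it gives the pose at the moment of the call.
A pose or a line that the arm cannot do raises env.PlanningError and nothing moves.
- job.job_done(): hands the job in, once; it reports no verdict.
The state is a dict: "time": time; "qpos": joint angles; "joint_velocities": joint speeds; "joint_torque": joint torques, N m; "tcp_pos": TCP position; "orientation": TCP orientation; "force": force on the tool from outside, world axes, zero at the start; "torque": the same for the moment, N m; "opening": finger opening in m.
Only numpy, scipy, OpenCV 4.12 (cv2) and the standard library are available. Lean on these libraries where they do the work, as an engineer would, in place of code of your own. Each camera call takes 0.05 s, during which the arm holds its last target. There are 200 camera calls.

## Working session

There is one attempt and no reset: what is moved stays moved. The work goes in short steps, each a Python script; the robot and the scene stay as the last script left them, time stands still between calls to the robot, and variables do not carry over. Pictures are saved under pics/ and viewed, about 8 in all and at most 12, crops included, and the job is handed in when it is done.

```bash
mkdir -p pics
cat > h.py <<'E'
import numpy as np, cv2
from cell import env, kin, camera, calibration, job
def cap(n,f):
    c=calibration(n); p,d=camera(n); cv2.imwrite(f'pics/{f}.png',p); np.savez(f'pics/{f}.npz',d=d,p=p,**{k:np.array(c[k]) for k in c}); return c,p,d
def world(f):
    z=np.load(f'pics/{f}.npz'); d=z['d']; v,u=np.mgrid[0:420,0:560]
    P=np.stack([(u-z['cx'])/z['fx']*d,(v-z['cy'])/z['fy']*d,d],-1)
    R=cv2.Rodrigues(z['rvec'].astype(float))[0]
    W=(P-z['tvec'].ravel())@R; W[d==0]=np.nan
    return W
E
python3 - <<'E'
from h import *
cap('top','top1'); cap('scene','sc1')
s=env.get_state(); print(s['time'],s['tcp_pos'],s['orientation'],s['opening'],env.nose_length)
a=cv2.imread('pics/top1.png');b=cv2.imread('pics/sc1.png')
E
```

```text
0.1 [ 0.1569532  -0.65608117  0.30302003] [-8.04072837e-04  9.93114641e-01  1.17143690e-01 -1.40140445e-04] 0.085486642225128 0.0726
```

View pics/top1.png

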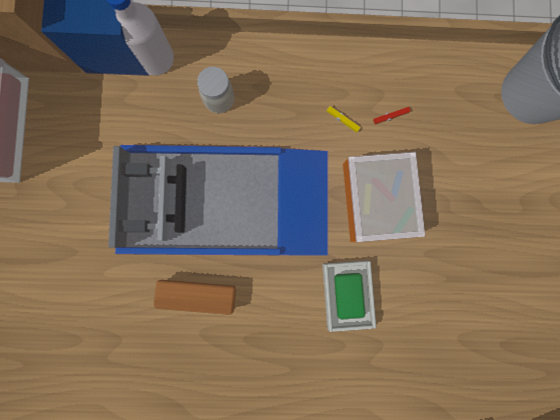

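View pics/sc1.png

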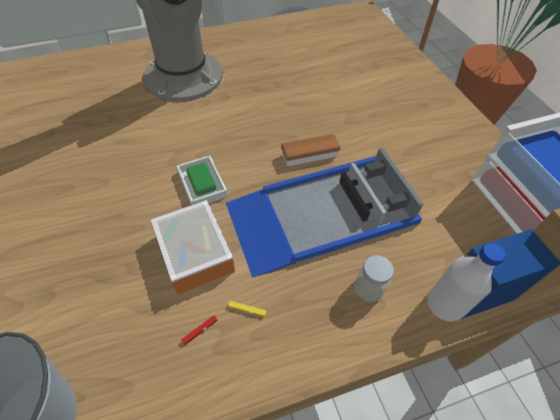

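The top view shows the box (rim corners about (349,161), (415,154), (424,234), (357,241)), the ramp at columns 280–328, and the black cushion at column about 180. The soap dish is at (350,297), the pegs at (345,119) and (392,115), the jar at (215,90) and the brush at (195,297).

Run:
```python
from h import *
np.set_printoptions(precision=4,suppress=True)
W=world('top1'); p=cv2.imread('pics/top1.png')
for n,(u,v) in dict(ramp_a=(325,155),ramp_b=(325,250),ramp_c=(284,155),ramp_d=(284,250),floor1=(265,165),floor2=(265,240),floor3=(200,165),floor4=(200,238),pad=(182,200),plate=(119,200),b1=(352,165),b2=(412,158),b3=(420,231),b4=(360,238),bc=(386,198),soap=(350,297),jar=(213,75),pa=(345,119),pb=(392,115),brush=(195,297)).items(): print(n,W[v,u])
hsv=cv2.cvtColor(p,cv2.COLOR_BGR2HSV)
# tray from blue pixels
m=(cv2.inRange(hsv,(105,150,60),(125,255,255))>0); m[:140]=0; m[:,:105]=0;m[:,335:]=0;m[265:]=0
# ramp: fit rect
q=W[m]; q=q[~np.isnan(q).any(1)]
for sel,name in ((q[:,2]>0.018,'walls'),(q[:,2]<0.016,'ramp')):
    r=cv2.minAreaRect(q[sel][:,:2].astype(np.float32)); print(name,r, cv2.boxPoints(r))
# box top
B=W[140:250,335:440].reshape(-1,3); B=B[(B[:,2]>0.052)&(B[:,2]<0.07)]
r=cv2.minAreaRect(B[:,:2].astype(np.float32)); print('box',r,cv2.boxPoints(r),np.median(B[:,2]))
S=W[255:340,315:385].reshape(-1,3); S=S[S[:,2]>0.012]; print('soap',cv2.minAreaRect(S[:,:2].astype(np.float32)))
```

```text
ramp_a [0.6886 0.0094 0.0032]
ramp_b [ 0.5085  0.0056 -0.0014]
ramp_c [0.6838 0.0879 0.0124]
ramp_d [0.5067 0.0831 0.013 ]
floor1 [0.6646 0.123  0.0074]
floor2 [0.524  0.1185 0.0098]
floor3 [0.6603 0.2442 0.0082]
floor4 [0.5244 0.2385 0.0052]
pad [0.5899 0.2663 0.0447]
plate [0.5856 0.3721 0.054 ]
b1 [ 0.6596 -0.0308  0.0596]
b2 [ 0.6759 -0.138   0.059 ]
b3 [ 0.5469 -0.1518  0.0593]
b4 [ 0.5317 -0.0464  0.0594]
bc [ 0.6029 -0.0915  0.0597]
soap [ 0.4266 -0.0365  0.0285]
jar [0.8022 0.2155 0.0851]
pa [ 0.7584 -0.0268  0.0094]
pb [ 0.7696 -0.1172  0.0097]
brush [0.4214 0.2372 0.0361]
walls ((0.5947207808494568, 0.23855604231357574), (0.19699175655841827, 0.2927612364292145), 0.9508320093154907) [[0.4938 0.3833]
 [0.4987 0.0906]
 [0.6956 0.0938]
 [0.6908 0.3866]]
ramp ((0.5958049297332764, 0.16667017340660095), (0.1965409368276596, 0.32409268617630005), 1.263289213180542) [[0.494  0.3265]
 [0.5011 0.0025]
 [0.6976 0.0068]
 [0.6905 0.3308]]
box ((0.6066775321960449, -0.09280552715063095), (0.1504386067390442, 0.12105671316385269), 6.222083568572998) [[ 0.5253 -0.0408]
 [ 0.5385 -0.1611]
 [ 0.688  -0.1448]
 [ 0.6749 -0.0245]] 0.05871282222770101
soap ((0.4280414283275604, -0.03769434988498688), (0.11985915899276733, 0.08578009158372879), 5.411640167236328)
```

```bash
cat >> h.py <<'E'
from scipy.spatial.transform import Rotation as Rn
O=np.array([0.5972,0.0940,0.]); YAW=np.deg2rad(90.95)
XT=np.array([np.cos(YAW),np.sin(YAW),0]); YT=np.array([-XT[1],XT[0],0])
TH=np.deg2rad(30)
def quat(sgn=1,th=TH,dyaw=0):
    R=Rn.from_euler('z',dyaw).as_matrix()
    z=np.array([0,0,-np.cos(th)])+np.sin(th)*XT; y=sgn*YT; x=np.cross(y,z)
    return Rn.from_matrix(R@np.stack([x,y,z],1)).as_quat(scalar_first=True)
ZT=np.array([0,0,-np.cos(TH)])+np.sin(TH)*XT
def w(x,y,z): return O+x*XT+y*YT+np.array([0,0,z])
def tcp(x,y,z,L=0.06): # tip centre at tray coords x,y,z
    return w(x,y,z)-L*ZT
def tray(p): d=np.asarray(p)-O; return np.array([d@XT,d@YT,d[2]])
E
python3 - <<'E'
from h import *
np.set_printoptions(precision=3,suppress=True)
print('box tray',tray([0.6067,-0.0928,0]), 'soap',tray([.428,-.0377,0]))
c=calibration('wrist'); R=cv2.Rodrigues(np.array(c['rvec'],float))[0]; cw=-R.T@np.array(c['tvec']).ravel()
s=env.get_state(); Rt=Rn.from_quat(s['orientation'],scalar_first=True).as_matrix(); print('cam in tool',Rt.T@(cw-s['tcp_pos']))
for sg in (1,-1):
  for x,z in ((-.29,.12),(-.29,.02),(-.15,.02),(0,.03),(.05,.03)):
    print(sg,x,kin.inverse_kinematics(tcp(x,-.006,z),quat(sg)))
E
```

```text
box tray [-0.187 -0.006  0.   ] soap [-0.129  0.171  0.   ]
cam in tool [ 0.078  0.001 -0.071]
1 -0.29 [ 0.355  0.698  0.12   1.601 -0.588  1.179 -2.346]
1 -0.29 [ 0.378  0.829  0.087  1.62  -0.623  1.044 -2.265]
1 -0.15 [ 0.253  0.758 -0.017  1.776 -0.666  0.872 -2.381]
1 0 [ 0.102  0.707 -0.135  1.859 -0.698  0.717 -2.56 ]
1 0.05 [ 0.047  0.705 -0.171  1.867 -0.704  0.666 -2.626]
-1 -0.29 [ 0.829  0.775 -0.604  1.562 -0.091  1.094  0.397]
-1 -0.29 [ 0.819  0.909 -0.587  1.584 -0.033  0.958  0.419]
-1 -0.15 [ 0.661  0.843 -0.598  1.745 -0.107  0.777  0.306]
-1 0 [ 0.431  0.785 -0.587  1.835 -0.207  0.627  0.176]
-1 0.05 [ 0.359  0.784 -0.6    1.844 -0.205  0.58   0.103]
```

Run:
```python
from h import *
np.set_printoptions(precision=4,suppress=True)
Q=quat(-1)
env.reach(tcp(-.29,-.006,.10),Q)
env.movel(tcp(-.29,-.006,.025),velocity=.1)
hit=env.movel(tcp(-.29,-.006,-.018),velocity=.02,stop_force=2)
s=env.get_state(); print(hit,s['time'],s['tcp_pos'],tray(s['tcp_pos']),s['force'],s['opening'])
L=0.06; t=s['tcp_pos']+L*ZT; print('tip ctr if L=60',tray(t))
z=s['tcp_pos'][2]; env.movel(s['tcp_pos']+[0,0,.012],velocity=.05)
print(env.get_state()['force'])
```

```text
True 4.5167 [ 0.6085 -0.2259  0.0554] [-0.32   -0.006   0.0554] [-1.036  -1.2238  5.0692] 0.08536103786257326
tip ctr if L=60 [-0.29   -0.006   0.0034]
[-0.4519  0.3705 -0.118 ]
```

Run:
```python
from h import *
np.set_printoptions(precision=4,suppress=True)
s=env.get_state(); p=s['tcp_pos'].copy(); x0=tray(p)[0]
hit=env.movel(p+.05*XT,velocity=.03,stop_force=1.2)
s=env.get_state(); a=tray(s['tcp_pos']); print(hit,a-[x0,0,0],s['force'],s['torque'])
env.movel(w(a[0]+.014,-.006,p[2]),velocity=.03)
s=env.get_state(); print(s['time'],tray(s['tcp_pos']),s['force'],s['torque'])
cap('top','top2')
p=cv2.imread('pics/top2.png'); cv2.imwrite('pics/top2c.png',cv2.resize(p[130:350,270:500],None,fx=3,fy=2.7))
W=world('top2'); B=W[130:260,320:450].reshape(-1,3); B=B[(B[:,2]>0.052)&(B[:,2]<0.066)]
r=cv2.minAreaRect(B[:,:2].astype(np.float32)); print(r,[tray([*q,0]) for q in cv2.boxPoints(r)])
```

```text
True [ 0.0313 -0.0059  0.0672] [ 0.3637 -0.1538  0.2781] [-0.5578 -0.0067 -0.039 ]
6.6 [-0.2742 -0.0062  0.0679] [ 0.4722 -1.3266  0.2324] [-0.5024  0.0001 -0.0309]
((0.6085411906242371, -0.10853200405836105), (0.15621905028820038, 0.1765286922454834), 1.173937439918518) [array([-0.1147,  0.0705,  0.    ]), array([-0.2913,  0.0698,  0.    ]), array([-0.2907, -0.0864,  0.    ]), array([-0.1141, -0.0857,  0.    ])]
```

View pics/top2c.png

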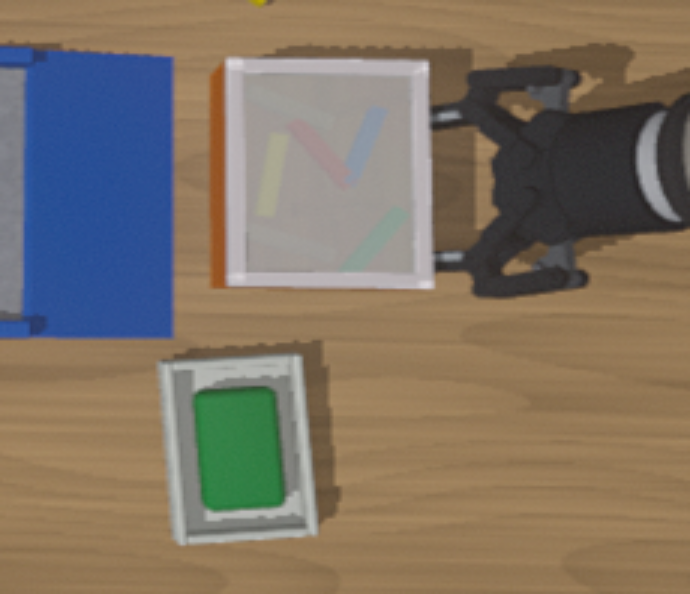

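Now the box is square to the tray: in the crop its rim spans columns 225–433 and both fingers touch its back face at (440,115) and (440,260). The soap dish is clear. I'll push up the ramp and shift about 7 mm sideways to centre it.

Run:
```python
from h import *
np.set_printoptions(precision=4,suppress=True)
for x,y,z in ((-.24,-.004,.0674),(-.165,.0015,.0755)):
    hit=env.movel(w(x,y,z),velocity=.04,stop_force=12)
    s=env.get_state(); print(hit,s['time'],tray(s['tcp_pos']),s['force'])
cap('top','top3'); cap('scene','sc3')
a=cv2.imread('pics/top3.png')[130:280,220:440]; b=cv2.imread('pics/sc3.png')[130:330,140:360]
cv2.imwrite('pics/m3.png',np.vstack([cv2.resize(a,(660,450))[:300+100],cv2.resize(b,(660,600))[:0+200]]) if 0 else np.hstack([cv2.resize(a,(440,300)),cv2.resize(b,(330,300))]))
```

```text
False 7.6667 [-0.2395 -0.0038  0.0673] [-0.3783 -1.5498  0.3458]
False 9.7083 [-0.165   0.0015  0.0755] [ 0.0262 -0.8485 -0.8047]
```

View pics/m3.png

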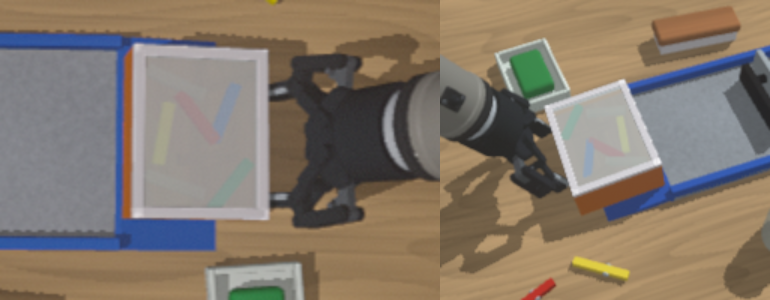

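```bash
cat >> h.py <<'E'
def boxtop(f,lo=.055,hi=.095,x0=-.3,x1=.3,hsvmask=True):
    """front half of the lid: lateral edges and heading, tray frame"""
    W=world(f); p=np.load(f'pics/{f}.npz')['p']; T=np.stack([(W-O)@XT,(W-O)@YT,W[...,2]],-1)
    m=(T[...,2]>lo)&(T[...,2]<hi)&(p.min(-1)>110)&(abs(T[...,1])<.13)&(T[...,0]>x0)&(T[...,0]<x1)
    n,l,st,_=cv2.connectedComponentsWithStats(m.astype(np.uint8)); k=1+np.argmax(st[1:,4]); q=T[l==k]
    c=q[:,:2]; r=cv2.minAreaRect(c.astype(np.float32)); pl=np.linalg.lstsq(np.c_[c,np.ones(len(c))],q[:,2],rcond=None)[0]
    return r, c.min(0),c.max(0),'pitch slope',pl[0]
E
python3 - <<'E'
from h import *
np.set_printoptions(precision=4,suppress=True)
print(boxtop('top1')); print(boxtop('top2'));print(boxtop('top3'))
# wall check: inner walls lateral
W=world('top3'); T=np.stack([(W-O)@XT,(W-O)@YT,W[...,2]],-1)
m=(T[...,2]>.019)&(T[...,2]<.029)&(T[...,0]>.02)&(T[...,0]<.12); y=T[m][:,1]
print('walls',np.percentile(y[(y<0)&(y>-.12)],[2,98]),np.percentile(y[(y>0)&(y<.12)],[2,98]))
E
```

```text
(((-0.1866980642080307, -0.006356939673423767), (0.12057682871818542, 0.1504386067390442), 5.272085666656494), array([-0.2527, -0.086 ]), array([-0.1204,  0.073 ]), 'pitch slope', np.float64(0.0006789166576761411))
(((-0.17483170330524445, -0.010957583785057068), (0.12058765441179276, 0.1500822901725769), 0.20661400258541107), array([-0.2351, -0.0862]), array([-0.1143,  0.0642]), 'pitch slope', np.float64(0.0005373299848031648))
(((-0.06946709752082825, -0.004631981253623962), (0.1502740979194641, 0.1207222118973732), 89.90170288085938), array([-0.1298, -0.0798]), array([-0.009 ,  0.0705]), 'pitch slope', np.float64(0.1106713629387198))
walls [-0.0988 -0.087 ] [0.0878 0.0988]
```

Run:
```python
from h import *
np.set_printoptions(precision=4,suppress=True)
for x,y,z in ((-.115,.0045,.083),(-.07,.006,.0845),(-.04,.006,.0845)):
    hit=env.movel(w(x,y,z),velocity=.035,stop_force=10)
    s=env.get_state(); print(hit,s['time'],tray(s['tcp_pos']),s['force'])
    if hit: break
cap('top','top4'); cap('scene','sc4'); print(boxtop('top4'))
a=cv2.imread('pics/top4.png')[130:280,120:400]; b=cv2.imread('pics/sc4.png')[110:290,190:420]
cv2.imwrite('pics/m4.png',np.hstack([cv2.resize(a,(420,225)),cv2.resize(b,(330,225))]))
```

```text
False 11.4083 [-0.1151  0.0044  0.083 ] [ 0.6304 -3.0642  0.0293]
False 12.8417 [-0.0698  0.0059  0.0847] [-0.0752 -0.7225  0.4715]
False 13.85 [-0.0397  0.0059  0.0847] [-0.5641 -0.4196 -0.1578]
(((0.06119300425052643, 6.51925802230835e-06), (0.14936861395835876, 0.11933615803718567), 89.97769927978516), array([ 0.0015, -0.0747]), array([0.1209, 0.0747]), 'pitch slope', np.float64(-0.05139220662690078))
```

View pics/m4.png

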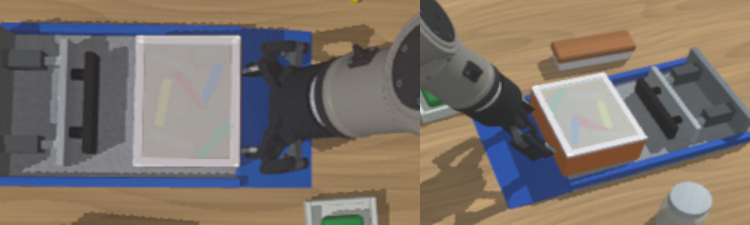

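The box is over the lip: in the top crop it fills columns 135–240 between the walls, with the cushion at columns 85–98. It is centred to under 1 mm and square, with its back still on the lip (nose-down slope 0.05). Now I'll feel for the cushion.

```bash
cat >> h.py <<'E'
def fx(n=6):
    f=[]
    for _ in range(n): env.dwell(.015); f.append(-env.get_state()['force']@XT)
    return float(np.mean(f))
E
python3 - <<'E'
from h import *
env.movel(w(-.03,.006,.0845),velocity=.03,stop_force=8)
log=[];x=-.03;base=[]
while x<.03:
    x+=.001; hit=env.movel(w(x,.006,.0845),velocity=.012,stop_force=7); f=fx(); xm=tray(env.get_state()['tcp_pos'])[0]
    log.append((round(xm*1e3,2),round(f,2),hit))
    if hit or (len(base)>4 and f>max(np.median(base)+2.0,max(base)+1)): break
    base.append(f)
print(log); print(env.get_state()['time'])
E
```

```text
[(np.float64(-28.92), 0.68, False), (np.float64(-28.29), 2.53, False), (np.float64(-27.07), 2.8, False), (np.float64(-25.82), 2.21, False), (np.float64(-24.81), 1.64, False), (np.float64(-23.87), 1.56, False), (np.float64(-22.91), 1.83, False), (np.float64(-21.89), 1.77, False), (np.float64(-20.88), 1.97, False), (np.float64(-19.89), 1.73, False), (np.float64(-18.92), 1.49, False), (np.float64(-17.89), 1.87, False), (np.float64(-16.92), 1.74, False), (np.float64(-15.89), 2.06, False), (np.float64(-14.89), 1.77, False), (np.float64(-13.87), 1.83, False), (np.float64(-12.89), 1.57, False), (np.float64(-11.91), 1.78, False), (np.float64(-10.93), 2.25, False), (np.float64(-9.91), 1.8, False), (np.float64(-8.9), 1.67, False), (np.float64(-7.9), 1.71, False), (np.float64(-6.9), 1.74, False), (np.float64(-5.88), 1.79, False), (np.float64(-4.92), 2.01, False), (np.float64(-3.89), 1.78, False), (np.float64(-2.88), 1.5, False), (np.float64(-1.93), 1.88, False), (np.float64(-0.9), 1.18, False), (np.float64(0.1), 1.86, False), (np.float64(1.13), 2.09, False), (np.float64(2.11), 1.74, False), (np.float64(3.08), 1.93, False), (np.float64(4.1), 1.83, False), (np.float64(5.12), 2.11, False), (np.float64(6.09), 1.85, False), (np.float64(7.11), 1.72, False), (np.float64(8.08), 1.92, False), (np.float64(9.08), 1.6, False), (np.float64(10.09), 1.97, False), (np.float64(11.09), 1.82, False), (np.float64(12.11), 1.66, False), (np.float64(13.09), 1.61, False), (np.float64(13.94), 2.62, False), (np.float64(14.67), 4.57, False)]
30.1833
```

The cushion was felt at TCP x of about 13.6 mm, where the force rises from a friction baseline of about 1.8 N. It is now pressed about 1.1 mm, so I'll press on to about 2.3 mm.

Run:
```python
from h import *
x=.015; log=[]
while x<.0185:
    x+=.0005; env.movel(w(x,.006,.0845),velocity=.012,stop_force=5); f=fx(10); xm=tray(env.get_state()['tcp_pos'])[0]
    log.append((round(float(xm)*1e3,2),round(f,2)))
    if f>7.4: break
print(log); env.dwell(.3); print(fx(10))
cap('top','top5'); print(boxtop('top5')); print(env.get_state()['time'])
```

```text
[(15.03, 5.42), (15.3, 6.27), (15.54, 6.83), (15.83, 7.81)]
7.5391679773002025
(((0.11438624560832977, -0.000622577965259552), (0.1200733557343483, 0.15009142458438873), 0.058762405067682266), array([ 0.05428571, -0.07566007]), array([0.1744032 , 0.07446038]), 'pitch slope', np.float64(0.00041255896427774076))
32.3667
```

Pressed about 2.3 mm by both force and travel, and the box is flat and square. Now I'll draw back slowly.

Run:
```python
from h import *
env.movel(w(.005,.006,.0845),velocity=.01); print('f',fx())
env.movel(w(-.06,.006,.0845),velocity=.06)
env.movel(w(-.12,.006,.2),velocity=.12)
env.dwell(.5)
cap('top','top6'); cap('scene','sc6'); print(boxtop('top6')); print(env.get_state()['time'],fx())
a=cv2.imread('pics/top6.png')[60:340]; b=cv2.imread('pics/sc6.png')[110:350,120:440]
cv2.imwrite('pics/m6.png',np.hstack([cv2.resize(a,(480,240)),b]))
c=cv2.imread('pics/top6.png')[130:270,100:300]; cv2.imwrite('pics/c6.png',cv2.resize(c,(800,560)))
W1=world('top1');W6=world('top6')
for n,(u,v) in dict(jar=(213,75),pa=(345,119),pb=(392,115),brush=(195,297),soap=(350,297)).items(): print(n,W6[v,u]-W1[v,u])
```

```text
f 0.04783868984122445
(((0.11346301436424255, -0.0007764175534248352), (0.12014705687761307, 0.1501772701740265), 0.1989404708147049), array([ 0.053332  , -0.07585207]), array([0.17354718, 0.07442516]), 'pitch slope', np.float64(0.00045396874305463536))
36.8833 -0.0707024607840135
jar [-2.72098003e-04 -9.94466672e-05  6.35733718e-04]
pa [ 0.00022496 -0.00013043 -0.00069292]
pb [ 0.00059531 -0.00054461 -0.00175071]
brush [-1.35494190e-05  1.73720964e-05 -9.85901564e-05]
soap [0.00010776 0.00017326 0.00083767]
```

View pics/m6.png

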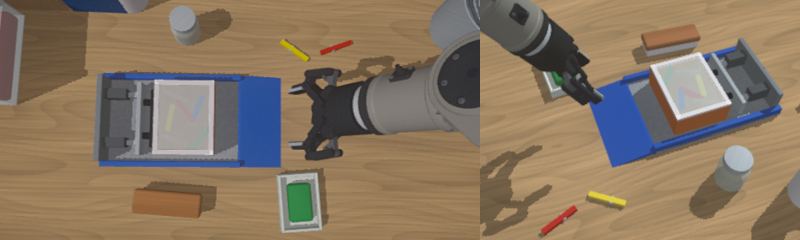

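View pics/c6.png

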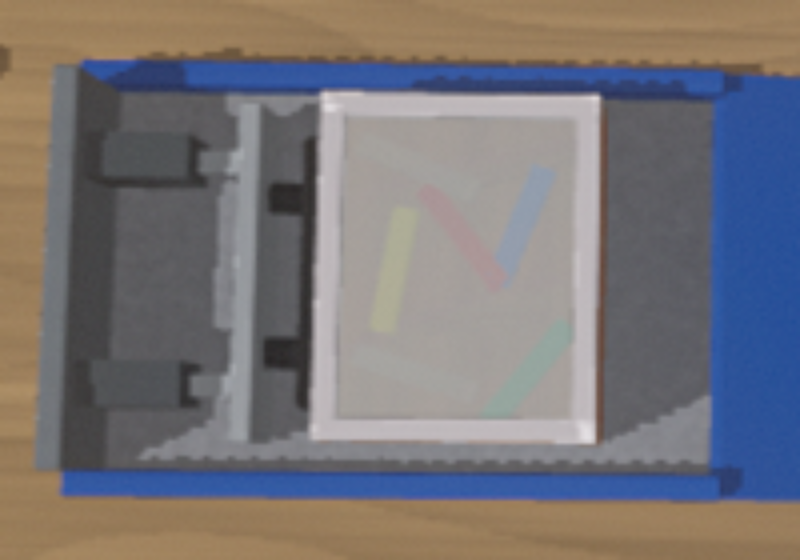

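Box lid at columns 315–600 of the crop, flush against the black cushion (column about 310), inside the walls and clear of the lip at column 715. Nothing else has moved.

```bash
python3 -c "
from h import *
job.job_done(); print(env.get_state()['time'])"
```

```text
the job is handed in; nothing more can be done
the job is handed in; nothing more can be done
```

The orange box is in the tray, lying flat behind the lip and resting against the cushion. I handed the job in at about 37 s on the robot's clock, well under the 70 s limit.

- **Push:** I pushed low on the box's back face with both open fingertips, the tool tilted 30°. This squared the box on the shelf and centred it on the way up the ramp and over the lip.
- **Cushion:** I advanced in 1 mm steps against a steady friction of about 1.8 N. The force started to rise with the box's front face about 172 mm past the lip. I pressed to about 7.6 N, which is roughly 2.3 mm of give by both force and travel, so it was well short of flat.
- **Release:** I drew back slowly; the box sprang back about 0.9 mm and stayed about 1.4 mm into the cushion.

Last camera checks before handing in:
- **Box:** it is flat, about 0.2° off square and under 1 mm off the centre line. Its back face is about 53 mm past the lip.
- **Gripper:** it is clear of everything and reads about 0 N.
- **Bystanders:** each differs by under 1 mm in position from the first picture. The red peg's height reading differs by 1.8 mm, which I take as depth noise.

None of the checks failed or disagreed.

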